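# Press a splined gear home on the fit gauge

## Task

Lift the dust cap off the splined arbor of the fit gauge and stand it upright on the bench beside the gauge. Then take the gear with the tall hexagonal hub, put it hub upwards on the arbor, turn it until the splines mesh, slide it home onto the spring seat and press the seat right down to its stop. Finish while still holding the gear pressed down there; leave the other things where they are.

Things in the scene. Friction and masses are not known exactly. Their poses are not given: they have to be found in the camera images.
- gauge: Fit gauge, fixed to the bench: round grey base 116 mm across, 15 mm high, with an upright steel arbor on its axis. Origin under the centre of the base, z up. The arbor has a 24 mm round core and six straight splines, 7 mm wide, reaching 17 mm from the axis, at 30, 90, 150 ... degrees from the gauge's x axis; they end 72 mm above the bench. At the start the dust cap hides them.
- gauge_nose (a point): Top of the arbor's nose, on the axis, 82 mm above the bench. The nose is the plain round core, 24 mm across, going on 10 mm above the spline ends; its top 5 mm taper to 17 mm.
- seat (a joint): Dark steel ring, 60 mm across, round the foot of the arbor on a coil spring. Its top is 40 mm above the bench at 0; the value is how far it is pressed down, in m, stop at 0.008. The spring resists with about 5.4 N at first and 12.6 N at the stop; the gear's weight alone does not move it.
- cap_centre (a point): Dust cap, plain grey plastic, a round ribbed cup upside down: 44 mm outside diameter, 44 mm high, closed on top (8 mm thick), 37 mm bore, about 50 g. The point is its centre, 22 mm above its lower rim, z up. At the start it sits loosely on the arbor's nose, its lower rim 46 mm above the bench; lifted straight up by 40 mm it is clear.
- gear_centre (a point): Splined gear, steel, 0.3 kg, 50 mm high, lying hub up on the green mat (mat top 2.5 mm above the bench): below, a toothed rim 66 mm across, 14 mm high; above it, from 14 to 50 mm, a hexagonal hub 44 mm across flats, the place to grip. The point is on its axis, 25 mm above its underside, z up; x is square to a pair of flats (flats face 0, 60, 120 ... degrees).
- gear_underside (a point): Centre of the splined gear's underside, 25 mm below gear_centre: 72 mm above the bench while it rides on the spline ends, 40 mm when it meets the seat, 32 mm at the seat's stop.
- splined_gear: The splined gear, origin at its underside's centre. Its bore goes right through with six inner splines, one behind each flat, and a slot 9 mm wide at each corner of the hexagon; it clears the nose by 1.2 mm a side. It meshes when its x axis points as the gauge's x axis does, or any multiple of 60 degrees from it; play about 4 degrees either way.
- dust_cap: The dust cap, origin at the centre of its lower rim.
- plain_gear_centre (a point): Bystander: flat spur gear without a hub, 60 mm across, 14 mm high; point at its centre. It may lie in any of three places, as may the ring and the splined gear.
- race_centre (a point): Bystander: smooth bearing ring, 52 mm across, 15 mm high; point at its centre.
- tin: Bystander: round grease tin, 64 mm across, 31 mm high, standing inside the tape roll; origin under its centre.
- tape: Bystander: tape roll, 100 mm across, 18 mm high; origin under its centre.
- oil: Bystander: oil bottle, 45 mm across, 140 mm high; origin under its centre.
Things that resemble listed ones, but are neither listed nor needed, are in the scene too. Leave any blue or purple look-alike of the dust_cap alone.

How it is judged:
By the outcome, as a careful person would: the job done as asked, in the order asked, and still so for the second after the job is handed in, while the arm keeps its last pose, push and grip.
It also fails if it takes over 54 s, if anything falls off the work surface, if the arm or the gripper's body presses on something with over 40 N, if the wrist force passes 120 N, or if a joint passes its speed limit or range.

## Robot

A 6-joint arm with a two-finger parallel gripper is mounted at the origin on a cart in front of the work surface, level with it; the furniture and walls round the work are solid. World frame = base frame: x ahead of the robot, y to its left, z up, the work surface at z = 0. Lengths are in m, angles in degrees, forces in N, time in s.
With the tool pointing down it reaches from about 0.3 to 0.775 m from the base axis. Payload 14.6 kg.
Tool frame: the origin (TCP) lies midway between the tips of the shut fingers; the grasp point (between the pads) lies 19 mm behind it; z points along the fingers, y is the line along which they close (so a half turn about z gives the same grasp; the last joint's range is limited). The gripper opens to 85 mm and grips with 20 to 120 N. Pads are 22 mm wide; open, the fingers measure 114 mm over their backs; the gripper's body (76 mm by 85 mm) begins 54 mm behind the grasp point. The pads swing forward as they close: fully open they stand 13 mm farther back than shut.
Start: joints at [64.08, 17.183, 87.147, -0, 75.671, -3.816], TCP at [0.207, 0.51, 0.231] pointing down, gripper open.
Joint ranges: [-173.82, 173.82], [-45.26, 126.66], [13.44, 144.39], [-59.66, 239.66], [0, 175.72], [-146.38, 146.38]. Speed limits (degrees/s): [127.2, 127.2, 147.25, 180, 180, 180].

## Interface

Orientations are given as a 3x3 rotation matrix whose columns are the frame's x, y, z axes.
In Python, from plant import env gives the robot as it stands. The module is installed in compiled form; this text tells all that it offers.
- The arm moves only by the tool send_rows, never from a script. Its argument "commands" is text: rows parted by semicolons, each of 6 numbers parted by spaces: the shift along the tool's x, y, z in cm, then the turn, a rotation vector about the tool's x, y, z in rad. In form: dx dy dz rx ry rz; .... A call has 1 to 5 rows; each row shifts and turns the commanded pose from where the row before left it, along the tool's axes as they then stand; what a row does not reach is not made up. A row lasts 1/8 s, in which the tool goes at most 62.5 mm and 10.7 degrees, less where a joint would pass 70% of its speed; a pose out of reach is approached as far as the arm can. A call is refused whole if a number of a shift passes 6.25 or a number of a turn 0.188, either way. A call with a gripper value outside its range is refused whole. "claw" is the opening, from -1 (shut) to 1 (fully open), set as the call begins (left out, the last holds). The fingers move at their own pace and stop on an object; the grip force is fixed at half the most. Time passes only in rows, so rows that do not move let the fingers close. It gives the time, the measured TCP pose, the force, the opening and the grip force at its end, in the units of the state.
- env.observe(): the state, without advancing time (a new reading comes with each control period).
- env.read_camera(name): name is "scene" or "top" or "wrist"; returns the picture (384x512x3 uint8, red, green, blue); there is no depth.
- env.camera_info(name): a dict with "camera_matrix" (3x3 intrinsics, pixels), "k1" (the pictures are not rectified: a ray, as slopes to the right and down, at radius r is drawn at 1 + k1 r^2 times it, then the intrinsics apply), "xyz" and "rotation" of the camera in the world. Camera axes: x right, y down, z forward; pixel columns grow to the right and rows downward; lengths in m; the calibration is good to about 2 mm. A picture is of the moment at which its call begins: read the wrist's pose just before it. camera_info takes no time and is no camera call; for the wrist camera it gives the pose at the moment of the call.
- env.job_done(): hands the job in; it is judged then, once.
The state is a dict: "clock": time; "joint_positions": joint angles; "qd": joint speeds; "joint_efforts": joint torques, N m; "position": TCP position; "orientation": TCP orientation; "force": force on the tool from outside, world axes, zero at the start; "ft_torque": the same for the moment, N m; "opening": finger opening in m; "grip_force": force on a finger pad.
Only numpy, scipy, OpenCV 4.12 (cv2) and the standard library are available. Lean on these libraries where they do the work, as an engineer would, in place of code of your own. Each camera call takes 0.05 s, during which the arm holds its last target. There are 200 camera calls.

## Working session

There is one attempt and no reset: what is moved stays moved. The work goes in short steps, Python scripts to look and compute and a tool call to move; the robot and the scene stay as the last step left them, time stands still between calls to the robot, and variables do not carry over. Pictures are saved under pics/ and viewed, at most 10 in all, crops included, and the job is handed in when it is done.

Besides the shell and the picture viewer there is one more tool, called after "Call:" as name(argument=value, ...), one argument or row to a line, values as JSON. send_rows: Moves the arm, as the interface text tells. Its arguments: {"type":"object","properties":{"commands":{"type":"string"},"claw":{"type":"number"}},"required":["commands"]}

```bash
mkdir -p pics
cat > h.py <<'E'
import numpy as np, cv2
from plant import env
def snap(n,f):
    i=env.camera_info(n); im=env.read_camera(n); cv2.imwrite('pics/'+f,cv2.cvtColor(im,cv2.COLOR_RGB2BGR)); return im,i
def ray(i,u,v):
    K=np.array(i['camera_matrix']); d=np.array([(u-K[0,2])/K[0,0],(v-K[1,2])/K[1,1]])
    s=d.copy()
    for _ in range(20): s=d/(1+i['k1']*(s@s))
    return np.array(i['rotation'])@np.array([s[0],s[1],1.])
def at(i,u,v,z):
    r=ray(i,u,v); c=np.array(i['xyz']); return c+r*(z-c[2])/r[2]
def proj(i,p):
    c=np.array(i['rotation']).T@(np.array(p)-np.array(i['xyz'])); s=c[:2]/c[2]; s=s*(1+i['k1']*(s@s))
    K=np.array(i['camera_matrix']); return K[:2,:2]@s+K[:2,2]
E
python3 - <<'E'
from h import *
import json
ims=[]
for n in ['top','scene','wrist']:
    im,i=snap(n,n+'0.png'); print(n,{k:np.round(v,3).tolist() for k,v in i.items()})
s=env.observe(); print({k:np.round(v,3).tolist() for k,v in s.items()})
E
```

```text
top {'camera_matrix': [[374.643, 0.0, 255.615], [0.0, 374.643, 190.221], [0.0, 0.0, 1.0]], 'k1': -0.013, 'xyz': [0.45, 0.025, 1.0], 'rotation': [[-0.001, -0.988, 0.156], [-1.0, 0.002, 0.004], [-0.004, -0.156, -0.988]]}
scene {'camera_matrix': [[391.439, 0.0, 259.672], [0.0, 391.439, 188.249], [0.0, 0.0, 1.0]], 'k1': -0.062, 'xyz': [0.157, -0.581, 0.784], 'rotation': [[0.818, -0.381, 0.432], [-0.576, -0.561, 0.595], [0.016, -0.735, -0.678]]}
wrist {'camera_matrix': [[276.742, 0.0, 259.074], [0.0, 276.742, 190.33], [0.0, 0.0, 1.0]], 'k1': -0.053, 'xyz': [0.145, 0.535, 0.373], 'rotation': [[0.375, 0.894, 0.245], [0.927, -0.362, -0.101], [-0.001, 0.265, -0.964]]}
{'clock': 0.15, 'joint_positions': [64.08, 17.21, 87.171, 0.001, 75.672, -3.818], 'qd': [0.075, -0.144, -0.075, -0.02, 0.225, 0.002], 'joint_efforts': [0.001, -54.366, -36.189, -0.0, 0.003, -0.0], 'position': [0.207, 0.509, 0.231], 'orientation': [[-0.927, 0.376, -0.0], [0.376, 0.927, -0.001], [0.0, -0.001, -1.0]], 'force': [-0.008, 0.208, -1.461], 'ft_torque': [0.037, -0.027, 0.018], 'grip_force': 0.0, 'opening': 0.085}
```

View pics/top0.png

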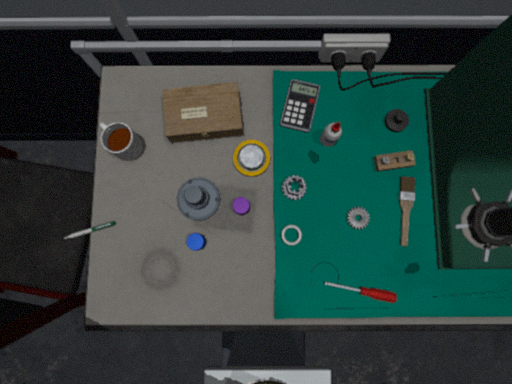

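View pics/scene0.png

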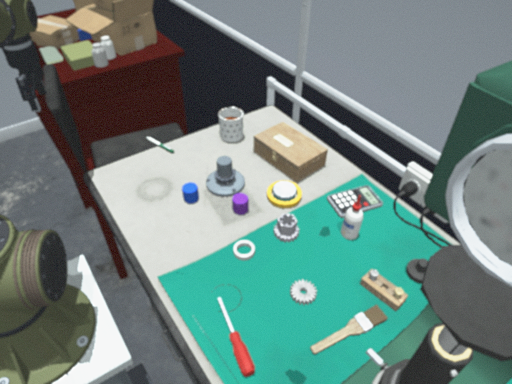

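The top view shows the gauge with its grey cap at about (199,199), the hub gear at (294,187), the purple look-alike at (241,205), the blue one at (196,242), the tape and tin at (252,157), and the oil bottle at (332,133).

Run:
```python
from h import *
i=env.camera_info('top')
for n,u,v,z in [('base',199,199,.015),('captop',195,194,.09),('gear',294,187,.0525),('gearrim',294,187,.0165),('purple',241,205,.044),('blue',196,242,.044),('tin',252,157,.031),('oil',334,129,.14)]:
    print(n,at(i,u,v,z).round(3))
```

```text
base [0.582 0.179 0.015]
captop [0.584 0.177 0.09 ]
gear [ 0.608 -0.07   0.052]
gearrim [ 0.614 -0.073  0.016]
purple [0.562 0.066 0.044]
blue [0.468 0.18  0.044]
tin [0.692 0.038 0.031]
oil [ 0.733 -0.159  0.14 ]
```

View pics/wrist0.png

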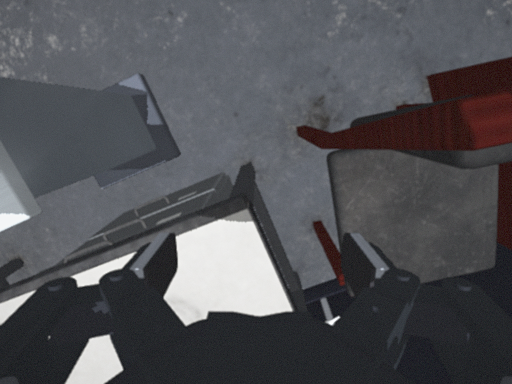

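The wrist view is off the bench and shows only floor and furniture. I'll turn the tool to face along the base axes and move over the cap.

Call:
send_rows(
  commands="0 0 0 0 0 -0.128;0 0 0 0 0 -0.128;0 0 0 0 0 -0.128;-4.1 -3.6 0 0 0 0;-4.1 -3.6 0 0 0 0",
)

```text
clock: 0.78
position: [0.2894, 0.4365, 0.231]
orientation: [[-1.0, 0.0, -0.0], [0.0, 1.0, -0.0], [0.0, -0.0, -1.0]]
force: [0.7, -0.1, 1.2]
opening: 0.0852
grip_force: 0.0
```

Call:
send_rows(
  commands="-4.1 -3.7 0 0 0 0;-4.2 -3.7 0 0 0 0;-4.2 -3.7 0 0 0 0;-4.2 -3.7 0 0 0 0;-4.2 -3.7 0 0 0 0",
)

```text
clock: 1.4
position: [0.4986, 0.2506, 0.2312]
orientation: [[-1.0, 0.002, -0.0], [0.002, 1.0, 0.0], [0.0, 0.0, -1.0]]
force: [-0.4, 0.3, 0.3]
opening: 0.0854
grip_force: 0.0
```

Call:
send_rows(
  commands="-4.2 -3.7 0 0 0 0;-4.2 -3.7 0 0 0 0;0 0 0 0 0 0",
)

```text
clock: 1.78
position: [0.5831, 0.1752, 0.2302]
orientation: [[-1.0, 0.006, -0.001], [0.006, 1.0, -0.001], [0.001, -0.001, -1.0]]
force: [-0.3, -0.1, -0.8]
opening: 0.0852
grip_force: 0.0
```

Run:
```python
from h import *
im,i=snap('wrist','w1.png'); s=env.observe(); print(s['position'].round(4) if hasattr(s['position'],'round') else s['position'],np.round(s['orientation'],3).tolist())
for z in (.046,.09): print(proj(i,[.583,.178,z]).round())
```

```text
[0.5819 0.1767 0.2304] [[-1.0, 0.004, -0.001], [0.004, 1.0, -0.0], [0.001, -0.0, -1.0]]
[262. 172.]
[262. 181.]
```

View pics/w1.png

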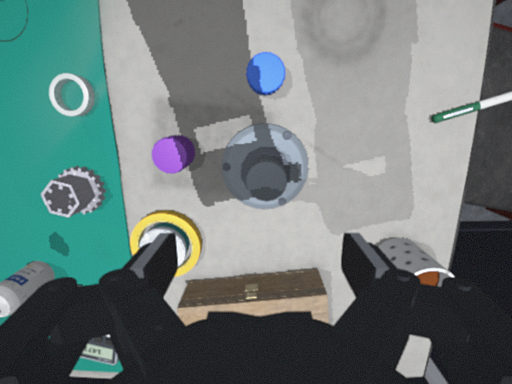

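The wrist view shows the gauge base at about (265,166), with the grey cap's top at about (267,182). The purple cap is at (173,154), and there is free bench to the right of the gauge, around (345,165).

Run:
```python
from h import *
i=env.camera_info('wrist')
print(at(i,265,166,.015).round(4),at(i,267,182,.09).round(4),at(i,173,150,.044).round(4),at(i,340,166,0).round(3),at(i,240,275,.05).round(3))
im=cv2.imread('pics/w1.png')[110:220,205:325]
cv2.imwrite('pics/w1c.png',cv2.resize(im,None,fx=5,fy=5,interpolation=cv2.INTER_CUBIC))
```

```text
[0.5797 0.1842 0.015 ] [0.5831 0.1848 0.09  ] [0.5546 0.0738 0.044 ] [0.583 0.287 0.   ] [0.72  0.151 0.05 ]
```

View pics/w1c.png

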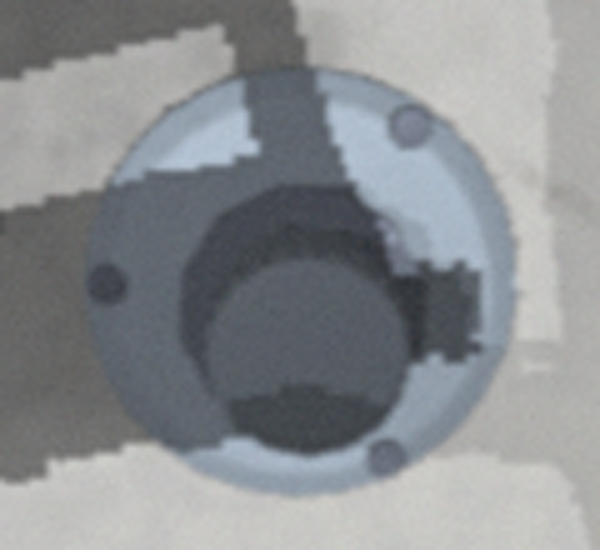

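Call:
send_rows(
  commands="0 0.7 4 0 0 0;0 0 4 0 0 0;0 0 4 0 0 0;0 0 3.5 0 0 0;0 0 2.4 0 0 0",
)

```text
clock: 2.45
position: [0.58, 0.186, 0.0507]
orientation: [[-1.0, 0.0, -0.002], [0.0, 1.0, -0.0], [0.002, -0.0, -1.0]]
force: [0.8, -0.3, 0.5]
opening: 0.0854
grip_force: 0.0
```

Call:
send_rows(
  commands="0 0 0 0 0 0;0 0 0 0 0 0;0 0 0 0 0 0;0 0 0 0 0 0;0 0 0 0 0 0",
  claw=-1,
)

```text
clock: 3.08
position: [0.5822, 0.1839, 0.0546]
orientation: [[-1.0, 0.002, 0.003], [0.002, 1.0, -0.001], [-0.003, -0.001, -1.0]]
force: [-3.8, -10.7, 8.8]
opening: 0.0431
grip_force: 61.2
```

Call:
send_rows(
  commands="0 0 0 0 0 0;0 0 0 0 0 0;0 0 0 0 0 0",
)

```text
clock: 3.45
position: [0.5822, 0.1839, 0.0546]
orientation: [[-1.0, 0.002, 0.003], [0.002, 1.0, -0.001], [-0.003, -0.001, -1.0]]
force: [-3.3, -9.4, 8.2]
opening: 0.043
grip_force: 61.2
```

Call:
send_rows(
  commands="0.1 -0.2 0 0 0 0;0 0 0 0 0 0",
)

```text
clock: 3.7
position: [0.5815, 0.1832, 0.0546]
orientation: [[-1.0, 0.002, 0.004], [0.002, 1.0, 0.001], [-0.004, 0.001, -1.0]]
force: [1.1, -0.6, 7.8]
opening: 0.0429
grip_force: 61.3
```

Call:
send_rows(
  commands="0 0 -1 0 0 0;0 0 -2 0 0 0;0 0 -3 0 0 0;0 0 -4 0 0 0;0 0 0 0 0 0",
)

```text
clock: 4.32
position: [0.5816, 0.1835, 0.1571]
orientation: [[-1.0, 0.002, 0.006], [0.002, 1.0, 0.002], [-0.006, 0.002, -1.0]]
force: [0.5, 0.8, -0.8]
opening: 0.0425
grip_force: 61.3
```

Call:
send_rows(
  commands="0.5 4.4 0 0 0 0;0.5 4.4 0 0 0 0;0.5 4.4 0 0 0 0;0 0 4 0 0 0;0 0 4 0 0 0",
)

```text
clock: 4.95
position: [0.5651, 0.3156, 0.0716]
orientation: [[-1.0, 0.001, 0.0], [0.001, 1.0, 0.0], [-0.0, 0.0, -1.0]]
force: [0.3, -0.1, -1.5]
opening: 0.0424
grip_force: 61.3
```

Call:
send_rows(
  commands="0 0 3 0 0 0;0 0 2 0 0 0;0 0 1 0 0 0;0 0 0.5 0 0 0;0 0 0 0 0 0",
)

```text
clock: 5.58
position: [0.5662, 0.3152, 0.0088]
orientation: [[-1.0, 0.002, 0.002], [0.002, 1.0, 0.001], [-0.002, 0.001, -1.0]]
force: [-1.2, -1.1, 3.8]
opening: 0.0426
grip_force: 61.5
```

Call:
send_rows(
  commands="0 0 0 0 0 0;0 0 0 0 0 0;0 0 0 0 0 0;0 0 0 0 0 0;0 0 0 0 0 0",
  claw=1,
)

```text
clock: 6.2
position: [0.5656, 0.3149, 0.0072]
orientation: [[-1.0, 0.002, -0.0], [0.002, 1.0, 0.0], [0.0, 0.0, -1.0]]
force: [0.5, -0.2, -0.7]
opening: 0.0855
grip_force: 0.0
```

Call:
send_rows(
  commands="0 0 -2 0 0 0;0 0 -4 0 0 0;0 0 -5 0 0 0;0 0 -5 0 0 0;0 0 -6 0 0 0",
)

```text
clock: 6.82
position: [0.5651, 0.3147, 0.2301]
orientation: [[-1.0, 0.002, 0.0], [0.002, 1.0, 0.0], [-0.0, 0.0, -1.0]]
force: [-0.3, -0.7, -0.2]
opening: 0.0852
grip_force: 0.0
```

Call:
send_rows(
  commands="-0.4 -4.4 0 0 0 0;-0.4 -4.4 0 0 0 0;-0.4 -4.4 0 0 0 0;0 0 0 0 0 0;0 0 0 0 0 0",
)

```text
clock: 7.45
position: [0.5774, 0.1833, 0.2284]
orientation: [[-1.0, 0.002, 0.001], [0.002, 1.0, 0.0], [-0.001, 0.0, -1.0]]
force: [-0.2, 0.1, 0.6]
opening: 0.0852
grip_force: 0.0
```

Run:
```python
from h import *
im,i=snap('wrist','w2.png'); s=env.observe(); print(np.round(s['position'],4),np.round(s['orientation'],3).tolist())
for z in (.015,.04,.072,.082): print(z,proj(i,[.5815,.183,z]).round(1))
im=cv2.imread('pics/w2.png'); a=cv2.resize(im[120:220,210:310],None,fx=6,fy=6,interpolation=cv2.INTER_CUBIC)
cv2.imwrite('pics/w2c.png',a)
cv2.imwrite('pics/w2d.png',np.hstack([cv2.resize(a,(390,390)),cv2.resize(im[40:300,250:512],(390,390))]))
np.save('i2.npy',i,allow_pickle=True)
```

```text
[0.5773 0.1837 0.2281] [[-1.0, 0.001, 0.001], [0.001, 1.0, 0.0], [-0.001, 0.0, -1.0]]
0.015 [259.  170.7]
0.04 [259.  174.7]
0.072 [259.  180.8]
0.082 [259. 183.]
```

View pics/w2c.png

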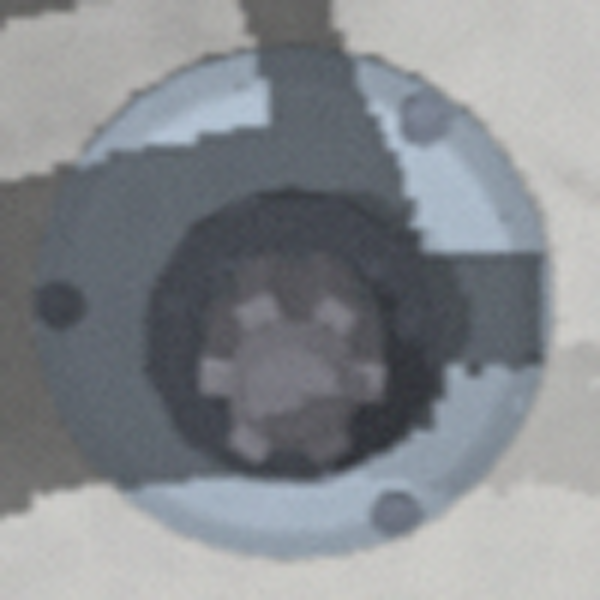

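The bare arbor is at about (258,183) in the full picture. Its spline ends lie close to the image horizontal at 0°/60°, and it sits where my projection put it. I'll measure the spline phase.

```bash
cat >> h.py <<'E'
def rect(im,i,x,y,z,half,n=400):
    """orthoview of plane z: column -> +X, row -> -Y"""
    g=np.linspace(-half,half,n); m=np.array([[proj(i,[x+a,y-b,z]) for a in g] for b in g],np.float32)
    return cv2.remap(im,m[...,0],m[...,1],cv2.INTER_CUBIC)
E
python3 - <<'E'
from h import *
i=np.load('i2.npy',allow_pickle=True).item(); im=cv2.imread('pics/w2.png')
g=cv2.GaussianBlur(im,(0,0),.6).mean(2).astype(np.float32)
for p in [(212,378),(370,379),(258,308),(335,310),(250,443),(335,440)]:
    q=at(i,210+p[0]/6-.4,120+p[1]/6-.4,.072); print(q.round(4)[:2],end=' ')
    d=q[:2]-[.5815,.183]; print((np.degrees(np.arctan2(d[1],d[0]))%60).round(1), np.hypot(*d).round(4))
t=np.radians(np.arange(0,360,2))
for cx,cy in [(.5815,.183),(.5825,.183),(.5805,.183),(.5815,.184),(.5815,.182)]:
  o=[]
  for r in (.0135,.0145,.0155):
    m=np.array([proj(i,[cx+r*np.cos(a),cy+r*np.sin(a),.072]) for a in t],np.float32)
    f=cv2.remap(g,m[None,:,0].copy(),m[None,:,1].copy(),cv2.INTER_LINEAR)[0]
    c=(f*np.exp(-6j*t)).mean(); o+=[(round(abs(c),1),round(float(np.degrees(-np.angle(c))/6)%60,1))]
  print(cx,cy,o)
a=rect(im,i,.5815,.183,.072,.025); cv2.imwrite('pics/r2.png',a)
# wide image of gear from top cam
E
```

```text
[0.5835 0.1674] 37.4 0.0158
[0.5837 0.1966] 20.7 0.0138
[0.5703 0.176 ] 32.1 0.0132
[0.5707 0.1901] 26.7 0.0129
[0.5961 0.1743] 29.2 0.017
[0.5955 0.1902] 27.3 0.0157
0.5815 0.183 [(np.float64(5.9), 28.3), (np.float64(6.7), 27.9), (np.float64(6.6), 27.6)]
0.5825 0.183 [(np.float64(7.8), 28.2), (np.float64(9.5), 27.8), (np.float64(9.3), 27.7)]
0.5805 0.183 [(np.float64(3.4), 28.5), (np.float64(3.4), 27.9), (np.float64(3.8), 27.1)]
0.5815 0.184 [(np.float64(4.6), 28.6), (np.float64(4.5), 28.2), (np.float64(4.3), 27.3)]
0.5815 0.182 [(np.float64(6.4), 27.6), (np.float64(7.5), 28.0), (np.float64(7.5), 28.2)]
```

Call:
send_rows(
  commands="-0.6 -5.1 0 0 0 0;-0.6 -5.1 0 0 0 0;-0.6 -5.1 0 0 0 0;-0.5 -5.1 0 0 0 0;-0.5 -5.1 0 0 0 0",
)

```text
clock: 8.12
position: [0.6052, -0.0726, 0.2276]
orientation: [[-1.0, 0.0, 0.0], [0.0, 1.0, 0.0], [-0.0, 0.0, -1.0]]
force: [1.1, 1.1, 0.4]
opening: 0.0853
grip_force: 0.0
```

Call:
send_rows(
  commands="0 0 0 0 0 0;0 0 0 0 0 0",
)

```text
clock: 8.38
position: [0.6051, -0.071, 0.2273]
orientation: [[-1.0, 0.001, -0.0], [0.001, 1.0, 0.0], [0.0, 0.0, -1.0]]
force: [0.2, 1.3, -0.3]
opening: 0.0853
grip_force: 0.0
```

Run:
```python
from h import *
im,i=snap('wrist','w3.png'); s=env.observe(); print(np.round(s['position'],4),np.round(s['orientation'],3).tolist())
np.save('i3.npy',i,allow_pickle=True)
u,v=proj(i,[.608,-.07,.045]).astype(int); print(u,v)
im=cv2.imread('pics/w3.png'); a=cv2.resize(im[v-50:v+50,u-50:u+50],None,fx=6,fy=6,interpolation=cv2.INTER_CUBIC)
cv2.imwrite('pics/w3c.png',a)
```

```text
[ 0.6051 -0.0706  0.2274] [[-1.0, 0.0, -0.0], [0.0, 1.0, 0.0], [0.0, 0.0, -1.0]]
260 174
```

View pics/w3c.png

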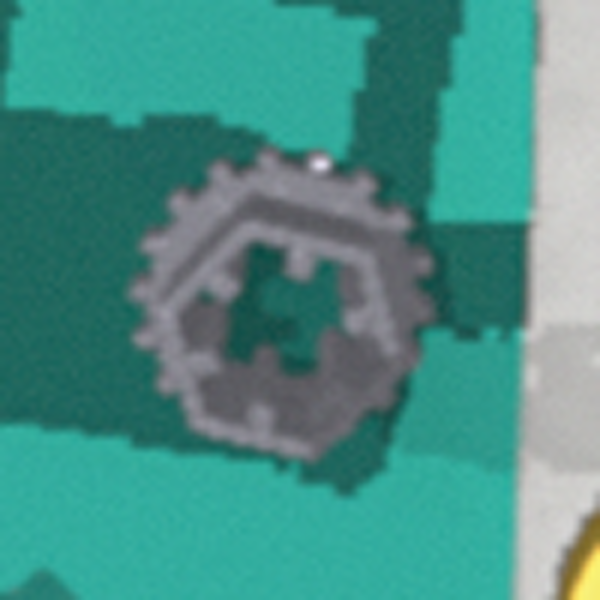

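The gear's hex top has corners, in 6x crop pixels, near (165,303), (247,222), (366,250), (405,360), (315,455) and (197,425).

Run:
```python
from h import *
from scipy.optimize import least_squares
i=np.load('i3.npy',allow_pickle=True).item()
P=np.array([at(i,210+a/6-.4,124+b/6-.4,.0525)[:2] for a,b in [(165,303),(247,222),(366,250),(405,360),(315,455),(197,425)]])
print(P.round(4),P.mean(0).round(4)); c=P.mean(0)
d=P-c; print(np.hypot(*d.T).round(4), (np.degrees(np.arctan2(d[:,1],d[:,0]))%60).round(1))
# rim circle at z=.0165
print(at(i,210+281/6,124+285/6,.0165).round(4))
```

```text
[[ 0.6053 -0.097 ]
 [ 0.5894 -0.0808]
 [ 0.5948 -0.0578]
 [ 0.6168 -0.0499]
 [ 0.6363 -0.0676]
 [ 0.6301 -0.0911]] [ 0.6121 -0.074 ]
[0.0239 0.0237 0.0237 0.0246 0.0251 0.0248] [13.4 16.6 16.9 19.1 14.9 16.5]
[ 0.6095 -0.0742  0.0165]
```

Call:
send_rows(
  commands="-0.7 -0.3 3 0 0 0;0 0 3 0 0 -0.142;0 0 4 0 0 -0.142;0 0 4 0 0 0;0 0 3 0 0 0",
)

```text
clock: 9.05
position: [0.6116, -0.0733, 0.0557]
orientation: [[-0.96, -0.281, -0.001], [-0.281, 0.96, 0.0], [0.001, 0.001, -1.0]]
force: [0.3, 0.3, -0.1]
opening: 0.0854
grip_force: 0.0
```

Call:
send_rows(
  commands="0 0 2 0 0 0;0 0 1.2 0 0 0;0 0 0.5 0 0 0;0 0 0 0 0 0",
)

```text
clock: 9.55
position: [0.6122, -0.0751, 0.0208]
orientation: [[-0.96, -0.279, 0.001], [-0.279, 0.96, -0.0], [-0.001, -0.0, -1.0]]
force: [-0.5, 1.0, 0.1]
opening: 0.0853
grip_force: 0.0
```

Call:
send_rows(
  commands="0 0 0 0 0 0;0 0 0 0 0 0;0 0 0 0 0 0;0 0 0 0 0 0;0 0 0 0 0 0",
  claw=-1,
)

```text
clock: 10.18
position: [0.6123, -0.0753, 0.021]
orientation: [[-0.96, -0.278, 0.001], [-0.278, 0.96, -0.0], [-0.001, -0.001, -1.0]]
force: [-1.1, 0.4, 5.8]
opening: 0.0433
grip_force: 62.7
```

Call:
send_rows(
  commands="0 0 0 0 0 0;0 0 0 0 0 0;0 0 0 0 0 0",
)

```text
clock: 10.55
position: [0.6123, -0.0753, 0.021]
orientation: [[-0.96, -0.278, 0.001], [-0.278, 0.96, -0.0], [-0.001, -0.001, -1.0]]
force: [-0.5, -0.5, 6.3]
opening: 0.0432
grip_force: 62.7
```

Call:
send_rows(
  commands="0 0 -1 0 0 0;0 0 -2 0 0 0;0 0 -4 0 0 0;0 0 -4 0 0 -0.104;0 0 0 0 0 -0.104",
)

```text
clock: 11.18
position: [0.6133, -0.0754, 0.1353]
orientation: [[-0.881, -0.474, 0.007], [-0.474, 0.881, -0.001], [-0.005, -0.004, -1.0]]
force: [0.7, 0.2, -3.8]
opening: 0.0431
grip_force: 61.8
```

Call:
send_rows(
  commands="-1.9 4.8 0 0 0 0;-1.9 4.8 0 0 0 0;-1.9 4.8 0 0 0 0;-1.9 4.9 0 0 0 0;-1.8 4.9 0 0 0 0",
)

```text
clock: 11.8
position: [0.5806, 0.1843, 0.1317]
orientation: [[-0.882, -0.471, 0.001], [-0.471, 0.882, 0.0], [-0.001, -0.0, -1.0]]
force: [0.3, -0.2, -2.7]
opening: 0.0434
grip_force: 62.1
```

Call:
send_rows(
  commands="0 0 0 0 0 0;0 0 0 0 0 0",
)

```text
clock: 12.05
position: [0.581, 0.1824, 0.1311]
orientation: [[-0.882, -0.471, 0.001], [-0.471, 0.882, -0.0], [-0.001, -0.0, -1.0]]
force: [-0.3, -0.4, -2.9]
opening: 0.043
grip_force: 62.3
```

Run:
```python
from h import *
im,i=snap('wrist','w4.png'); s=env.observe(); p=np.array(s['position']);R=np.array(s['orientation']); print(np.round(p,4),R.round(3).tolist(),np.round(s['force'],1),s['opening'])
np.save('i4.npy',i,allow_pickle=True)
yaw=np.arctan2(R[1,1],R[0,1])
im=cv2.imread('pics/w4.png')
# overlay expected hexagon top and rim circle if centred on TCP
zb=p[2]-.0185
for z,pts in ((zb+.05,[(.0254*np.cos(yaw+np.pi/6+k*np.pi/3),.0254*np.sin(yaw+np.pi/6+k*np.pi/3)) for k in range(6)]),(zb+.014,[(.033*np.cos(t),.033*np.sin(t)) for t in np.linspace(0,6.28,60)])):
    q=np.array([proj(i,[p[0]+a,p[1]+b,z]) for a,b in pts]); print(q[:6].round(1).tolist())
    cv2.polylines(im,[np.round(q*16).astype(int)],True,(0,0,255),1,cv2.LINE_AA,4)
u,v=proj(i,[p[0],p[1],zb+.03]).astype(int); print(u,v)
a=cv2.resize(im[max(v-80,0):v+80,u-100:u+100],None,fx=3.75,fy=3.75,interpolation=cv2.INTER_CUBIC)
cv2.imwrite('pics/w4c.png',a)
```

```text
[0.5811 0.1819 0.1309] [[-0.883, -0.47, 0.001], [-0.47, 0.883, -0.0], [-0.0, -0.0, -1.0]] [ 0.7 -0.4 -2.5] 0.04329169091810429
[[307.7, 242.8], [257.8, 215.7], [207.9, 242.6], [210.7, 291.9], [257.8, 314.7], [304.8, 292.2]]
[[232.6, 278.8], [237.9, 281.0], [243.3, 282.6], [248.9, 283.7], [254.6, 284.3], [260.4, 284.4]]
258 247
```

View pics/w4c.png

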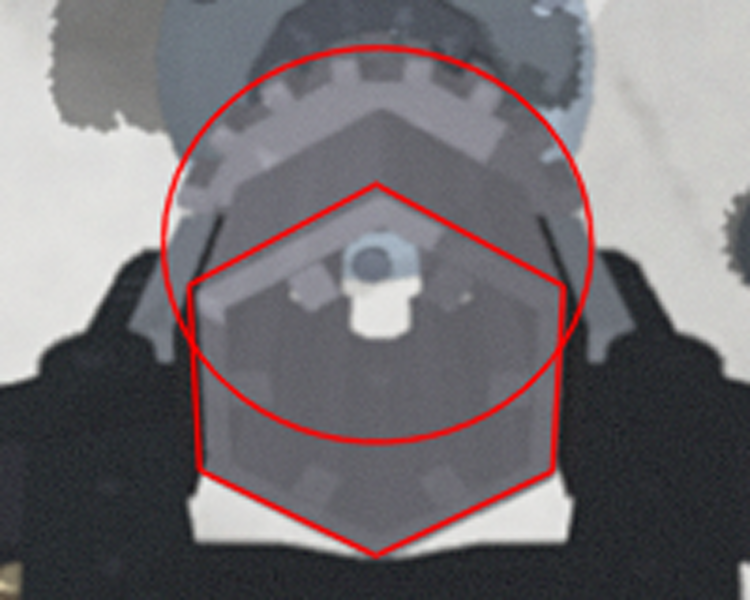

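The gear is held squarely, with its hub outline close to the one I overlaid for a gear centred on the tool. Next I'll lower it over the nose gently.

Call:
send_rows(
  commands="-0.1 0 1.5 0 0 0;0 0 1.3 0 0 0;0 0 0.2 0 0 0;0 0 0.2 0 0 0;0 0 0.2 0 0 0",
)

```text
clock: 12.72
position: [0.5819, 0.1831, 0.0965]
orientation: [[-0.882, -0.471, 0.0], [-0.471, 0.882, 0.0], [-0.001, -0.0, -1.0]]
force: [0.0, 1.0, -3.1]
opening: 0.0429
grip_force: 62.2
```

Call:
send_rows(
  commands="0 0 0.2 0 0 0;0 0 0.2 0 0 0;0 0 0 0 0 0",
)

```text
clock: 13.1
position: [0.5819, 0.1829, 0.0923]
orientation: [[-0.882, -0.471, 0.0], [-0.471, 0.882, -0.0], [-0.0, -0.0, -1.0]]
force: [1.7, -1.5, -3.7]
opening: 0.0432
grip_force: 62.3
```

Call:
send_rows(
  commands="0 0 0.1 0 0 0;0 0 0.1 0 0 0;0 0 0.1 0 0 0;0 0 0.1 0 0 0;0 0 0 0 0 0",
)

```text
clock: 13.72
position: [0.582, 0.1829, 0.0883]
orientation: [[-0.882, -0.471, 0.0], [-0.471, 0.882, -0.0], [-0.0, -0.0, -1.0]]
force: [3.5, -4.2, -0.0]
opening: 0.0433
grip_force: 62.6
```

Call:
send_rows(
  commands="0 -0.1 0 0 0 0;0 0 0.1 0 0 0;0 0 0.1 0 0 0;0 0 0 0 0 0",
)

```text
clock: 14.22
position: [0.582, 0.1823, 0.086]
orientation: [[-0.882, -0.471, -0.001], [-0.471, 0.882, -0.0], [0.001, 0.0, -1.0]]
force: [0.7, -0.1, -2.2]
opening: 0.0432
grip_force: 62.3
```

Underside at about 67 mm with no contact force, so the splines have entered. Continuing down.

Call:
send_rows(
  commands="0 0 0.2 0 0 0;0 0 0.3 0 0 0;0 0 0.3 0 0 0;0 0 0.3 0 0 0;0 0 0 0 0 0",
)

```text
clock: 14.85
position: [0.5821, 0.1821, 0.075]
orientation: [[-0.882, -0.471, -0.001], [-0.471, 0.882, -0.0], [0.001, 0.0, -1.0]]
force: [-0.5, -0.1, -3.3]
opening: 0.0435
grip_force: 62.3
```

```bash
python3 -c "
from h import *
s=env.observe(); print(np.round(s['ft_torque'],3),np.round(s['force'],1))"
```

```text
[-0.037 -0.005  0.022] [-0.5 -0.1 -3.3]
```

Call:
send_rows(
  commands="0 0 0.4 0 0 0;0 0 0.4 0 0 0;0 0 0.4 0 0 0;0 0 0.2 0 0 0;0 0 0 0 0 0",
)

```text
clock: 15.48
position: [0.5822, 0.1822, 0.0611]
orientation: [[-0.882, -0.471, -0.0], [-0.471, 0.882, -0.0], [0.0, 0.0, -1.0]]
force: [-0.2, 0.5, -2.4]
opening: 0.0435
grip_force: 62.3
```

Call:
send_rows(
  commands="0 0 0.2 0 0 0;0 0 0.2 0 0 0;0 0 0 0 0 0",
)

```text
clock: 15.85
position: [0.5824, 0.1822, 0.0576]
orientation: [[-0.882, -0.471, 0.0], [-0.471, 0.882, 0.0], [-0.0, -0.0, -1.0]]
force: [-1.7, -0.8, 3.0]
opening: 0.0431
grip_force: 62.7
```

Call:
send_rows(
  commands="0 0 0.2 0 0 0;0 0 0.2 0 0 0;0 0 0 0 0 0",
)

```text
clock: 16.23
position: [0.5824, 0.1822, 0.0535]
orientation: [[-0.882, -0.471, 0.0], [-0.471, 0.882, 0.0], [-0.0, -0.0, -1.0]]
force: [-3.2, -0.8, 6.0]
opening: 0.0434
grip_force: 63.1
```

Call:
send_rows(
  commands="0 0 0.2 0 0 0;0 0 0.1 0 0 0;0 0 0 0 0 0",
)

```text
clock: 16.6
position: [0.5824, 0.1822, 0.0508]
orientation: [[-0.882, -0.471, 0.0], [-0.471, 0.882, 0.0], [-0.0, -0.0, -1.0]]
force: [-4.6, -1.7, 8.1]
opening: 0.0428
grip_force: 63.4
```

Call:
send_rows(
  commands="0 0 0.1 0 0 0;0 0 0.1 0 0 0;0 0 0 0 0 0",
)

```text
clock: 16.98
position: [0.5826, 0.1823, 0.0504]
orientation: [[-0.882, -0.471, 0.001], [-0.471, 0.882, 0.0], [-0.001, -0.0, -1.0]]
force: [-12.7, -2.8, 25.4]
opening: 0.0432
grip_force: 65.9
```

Call:
send_rows(
  commands="0.05 0.03 0 0 0 0;0 0 0 0 0 0;0 0 0 0 0 0;0 0 0 0 0 0",
)

```text
clock: 17.48
position: [0.5825, 0.1823, 0.0504]
orientation: [[-0.882, -0.471, 0.002], [-0.471, 0.882, 0.0], [-0.002, -0.001, -1.0]]
force: [-8.7, -4.0, 22.5]
opening: 0.0431
grip_force: 65.4
```

Run:
```python
from h import *
im,i=snap('scene','s5.png'); a=cv2.imread('pics/s5.png')[90:290,120:340]; cv2.imwrite('pics/s5c.png',cv2.resize(a,None,fx=3,fy=3,interpolation=cv2.INTER_CUBIC))
```

```text
(no output)
```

View pics/s5c.png

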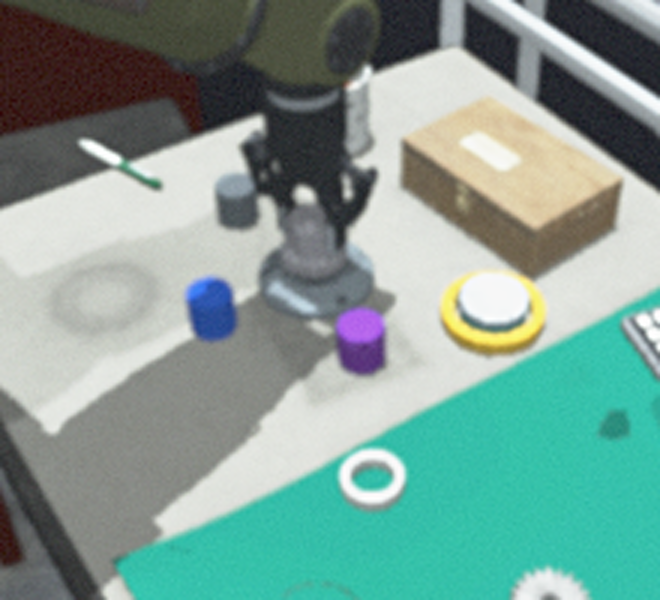

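The grey cap stands upright at (237,200) in the crop, beside the gauge. The gear is held down on the arbor at (315,240), and nothing else has moved.

```bash
python3 -c "
from h import *
print(env.job_done())"
```

```text
the job is handed in; nothing more can be done
None
```

The job is handed in: the dust cap stands upright beside the gauge, and the gear is meshed on the arbor and held pressed to the seat's stop with about 22 N, at 17.5 s on the robot's clock.

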